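# Put the potting things back on their outlined boards

## Robot

A 6-joint arm with a two-finger parallel gripper is mounted at the origin on the work surface. World frame = base frame: x ahead of the robot, y to its left, z up, the work surface at z = 0. Lengths are in m, angles in rad, forces in N, time in s.
With the tool pointing down it reaches from about 0.35 to 0.975 m from the base axis. Payload 4.9 kg.
Tool frame: the origin (TCP) lies midway between the tips of the shut fingers; the grasp point (between the pads) lies 19 mm behind it; z points along the fingers, y is the line along which they close (so a half turn about z gives the same grasp; the last joint's range is limited). The gripper opens to 85 mm and grips with 20 to 120 N. Pads are 22 mm wide; open, the fingers measure 114 mm over their backs; the gripper's body (76 mm by 85 mm) begins 54 mm behind the grasp point. The pads swing forward as they close: fully open they stand 13 mm farther back than shut.
Start: joints at [1.217, 0.053, 1.613, -0, 1.476, -0.119], TCP at [0.145, 0.608, 0.231] pointing down, gripper open.
Joint ranges: [-3.01, 3.01], [-1.01, 2.22], [0.06, 2.58], [-1.02, 4.17], [0.09, 2.62], [-3.14, 3.14]. Speed limits (rad/s): [2.57, 2.57, 3.14, 3.14, 3.14, 3.14].

## Interface

Orientations are given as a rotation vector (axis times angle).
In Python, from station import ctrl gives the robot as it stands.
- The arm moves only by the shell command python3 -m handwheel 'ROWS' [FORCE]. ROWS is JSON, a list of rows, each an object with "gripper": the gripper command: -1 is fully open, 1 is shut, values between are in proportion; "offset": the shift along the tool's x, y, z in mm, a list of three; "rotation": the turn, a rotation vector about the tool's x, y, z in rad, a list of three. A call has exactly 8 rows; each row is the pose to reach, as a shift and turn from the pose commanded when the call began, along the tool's axes at that moment; what a row does not reach only later rows make up. A row lasts 1/8 s, in which the tool goes at most 62.5 mm and 10.7 degrees, less where a joint would pass 70% of its speed; a pose out of reach is approached as far as the arm can. A call with a gripper value outside its range is refused whole. The fingers move at their own pace and stop on an object; FORCE is the grip in N (left out, the last holds). Time passes only in rows, so rows that repeat a pose let the fingers close, or fill a call up. It gives the time, the measured TCP pose, the force, the opening and the grip force at its end, in the units of the state.
- ctrl.get_obs(): the state, without advancing time (a new reading comes with each control period).
- ctrl.get_image(name): name is "scene" or "top" or "wrist"; returns a dict with "image" (384x512x3 uint8, red, green, blue), "fovy" (degrees; the focal length in pixels is half the picture's height over the tangent of half this angle, whatever the lens; pixels are square), "cx", "cy" (the principal point, pixels), "k1" (the pictures are not rectified: a ray, as slopes to the right and down, at radius r is drawn at 1 + k1 r^2 times it, then the intrinsics apply), "xyz" and "attitude" of the camera in the world. Camera axes: x right, y up, looking along -z (the intrinsics and any distortion apply to the point x, -y, -z); pixel columns grow to the right and rows downward; lengths in m; the calibration is good to about 2 mm. A picture is of the moment at which its call begins. There is no depth.
- ctrl.finish_job(): hands the job in; it is judged then, once.
The state is a dict: "t": time; "q": joint angles; "dq": joint speeds; "effort": joint torques, N m; "tool_pos": TCP position; "tool_rot": TCP orientation; "contact_force": force on the tool from outside, world axes, zero at the start; "wrist_torque": the same for the moment, N m; "opening": finger opening in m; "grip_force": force on a finger pad.
Only numpy, scipy, OpenCV 4.12 (cv2) and the standard library are available. Lean on these libraries where they do the work, as an engineer would, in place of code of your own. Each camera call takes 0.05 s, during which the arm holds its last target. There are 200 camera calls.

## Task

Tidy the potting worktop: put the grey pot, the glass bottle, the steel fork and the red scoop each on the white board that carries its black silhouette. The pot and the bottle stand upright and squarely on their outlines, the fork and the scoop lie flat along theirs and point the same way. Leave the white dish and the steel tin where they are.

Things in the scene. Friction and masses are not known exactly. Their poses are not given: they have to be found in the camera images.
- pot: Small open plastic plant pot, grey, 60 mm tall, standing upright. Rim band: outer diameter 60 mm, from 44 to 60 mm up; below it tapers from 55 mm to 46 mm at the foot; walls 3 mm. About 50 g. Origin: centre of the underside, z up.
- bottle: Small empty square bottle of green glass with a round aluminium twist cap, standing upright: body 42 x 42 mm with flat sides up to 56 mm, cap 28 mm across, from 63 to 76 mm up. About 120 g. Origin: centre of the underside, z up, x and y square to the flat sides; may be turned up to 0.6 rad.
- fork: Steel hand fork, 183 mm long: flat-sided handle 106 mm long, 20 mm wide, 16 mm high, then a thin neck and a 60 mm wide head, 6 mm thick, with three tines. About 140 g; balances 25 mm ahead of the origin. Origin: centre of the handle's underside (grip there, across the long flat sides); x along the handle to the tines, z up. Lies flat, pointing roughly away from the robot (within 0.3 rad).
- scoop: Red plastic hand scoop, 165 mm long: flat-sided handle 90 mm long, 22 mm wide, 16 mm high, then an open tray 60 mm wide, 76 mm long with walls 28 mm high, starting 44 mm ahead of the origin. About 90 g; balances 36 mm ahead of the origin. Origin: centre of the handle's underside (grip there, across the long flat sides); x along the handle to the tray, z up. Lies flat, pointing roughly away from the robot (within 0.3 rad).
- pad_pot: White board 76 x 76 mm, 4 mm thick, with a solid black disc of 60 mm diameter painted at its middle: the place of the pot. The origin is the middle of the board's underside, z up, x and y along its edges. Fixed.
- pad_bottle: White board 76 x 76 mm, 4 mm thick, with a solid black square of 42 mm, parallel to its edges painted at its middle: the place of the bottle. The origin is the middle of the board's underside, z up, x and y along its edges. Fixed. The bottle stands parallel to the square; any of the four ways round will do.
- pad_fork: White board 205 x 76 mm, 4 mm thick, with the solid black silhouette of the fork (handle, cross head, three tines). Origin: middle of the underside; z up, x along the board to the tine end of the silhouette. The fork's origin belongs 38 mm from the board's origin towards -x, on the centre line, on top of the board (4 mm up). Fixed, x roughly away from the robot (within 0.25 rad).
- pad_scoop: White board 205 x 76 mm, 4 mm thick, with the solid black silhouette of the scoop (handle, broad oblong tray). Origin: middle of the underside; z up, x along the board to the tray end of the silhouette. The scoop's origin belongs 38 mm from the board's origin towards -x, on the centre line, on top of the board (4 mm up). Fixed, x roughly away from the robot (within 0.25 rad).
- dish: Small white ceramic dish, 56 mm across, 22 mm high, loose, among the things. Not to be moved. Origin: centre of the underside.
- tin: Small closed round steel tin with a flat brass lid, 52 mm across, 38 mm high, loose, among the things. Not to be moved. Origin: centre of the underside.
There are look-alikes about, which are no part of the job. There is more than one size of the fork; the job needs the smaller.

How it is judged:
At the end, for the whole second after the job is handed in: Pot and bottle stand upright (within 0.12 rad) on their own boards, centred within 12 mm, the bottle parallel to its square within 0.22 rad; fork and scoop lie flat on their own boards, pointing the way of the silhouette within 0.2 rad, grip centre within 14 mm along and 12 mm across; all at rest (horizontal distance between pot and pad_pot below 0.012 m and angle between each of pot, bottle, fork, scoop's own z axis and vertical below 0.12 rad and linear speed of each of pot, bottle, fork, scoop below 0.02 m/s and angular speed of each of pot, bottle, fork, scoop below 0.2 rad/s and z of pot in the frame of pad_pot between 0.001 and 0.007 m and horizontal distance between bottle and pad_bottle below 0.012 m and z of bottle in the frame of pad_bottle between 0.001 and 0.007 m and (angle between the x axis of bottle and the x axis of pad_bottle, either way round below 0.22 rad or angle between the x axis of bottle and the y axis of pad_bottle, either way round below 0.22 rad) and x of fork in the frame of pad_fork between -0.052 and -0.024 m and y of fork in the frame of pad_fork between -0.012 and 0.012 m and x of pad_fork in the frame of fork above 0.01 m and angle between the x axis of fork and the x axis of pad_fork, either way round below 0.2 rad and z of fork in the frame of pad_fork between 0.001 and 0.007 m and x of scoop in the frame of pad_scoop between -0.052 and -0.024 m and y of scoop in the frame of pad_scoop between -0.012 and 0.012 m and x of pad_scoop in the frame of scoop above 0.01 m and angle between the x axis of scoop and the x axis of pad_scoop, either way round below 0.2 rad and z of scoop in the frame of pad_scoop between 0.001 and 0.007 m); the robot touches nothing.
It fails at once if the white dish is pushed away (more than 15 mm) or tipped (distance of dish from where it was at the start of the episode above 0.015 m or angle between dish's own z axis and vertical above 0.5 rad).
It fails at once if the steel tin is pushed away (more than 15 mm) or tipped (distance of tin from where it was at the start of the episode above 0.015 m or angle between tin's own z axis and vertical above 0.5 rad).
It also fails if it takes over 120 s, if anything falls off the work surface, if the arm or the gripper's body presses on something with over 40 N, if the wrist force passes 120 N, or if a joint passes its speed limit or range.

## Working session

There is one attempt and no reset: what is moved stays moved. The work goes in short steps, Python scripts to look and compute and a shell command to move; the robot and the scene stay as the last step left them, time stands still between calls to the robot, and variables do not carry over. Pictures are saved under pics/ and viewed, at most 14 in all, crops included, and the job is handed in when it is done.

```bash
ls; mkdir -p pics; python3 - <<'E'
from station import ctrl
import cv2
for n in("top","scene"):
    d=ctrl.get_image(n); im=d.pop("image"); print(n,d)
    cv2.imwrite(f"pics/{n}0.png",cv2.resize(im[:,:,::-1],(800,600),interpolation=cv2.INTER_CUBIC))
    cv2.imwrite(f"pics/{n}raw.png",im[:,:,::-1])
print(ctrl.get_obs())
E
```

```text
pics
top {'fovy': 46.8814089429767, 'cx': 256.9521458003236, 'cy': 189.14622617365302, 'k1': -0.11981976985422207, 'xyz': array([0.22818684, 0.00267175, 1.24652312]), 'attitude': array([ 0.12048598, -0.1487536 , -1.54771374])}
scene {'fovy': 53.501572119165445, 'cx': 259.4872744108295, 'cy': 186.23959060646362, 'k1': -0.1096756456940795, 'xyz': array([ 0.80774028, -0.61792475,  0.89518632]), 'attitude': array([0.6687482 , 0.18186185, 0.50808504])}
{'t': 0.1, 'q': array([ 1.21704601e+00,  5.33199064e-02,  1.61418157e+00,  3.53642498e-06,
        1.47601721e+00, -1.19003335e-01]), 'dq': array([ 0.0007575 , -0.00180197, -0.00134946, -0.00019573, -0.00083531,
       -0.00073889]), 'effort': array([-2.28295567e-04, -3.94900739e+01, -3.71365142e+01, -9.89764908e-05,
        3.94923060e-03, -2.23304272e-05]), 'tool_pos': array([0.14517172, 0.60731108, 0.23015308]), 'tool_rot': array([-3.67840764e-01, -3.11952459e+00,  2.93956887e-03]), 'contact_force': array([ 0.93203666, -0.59347396,  0.80399262]), 'wrist_torque': array([ 0.03196001, -0.02483093,  0.03276423]), 'grip_force': 0.0, 'opening': 0.08541064682224739}
```

View pics/top0.png

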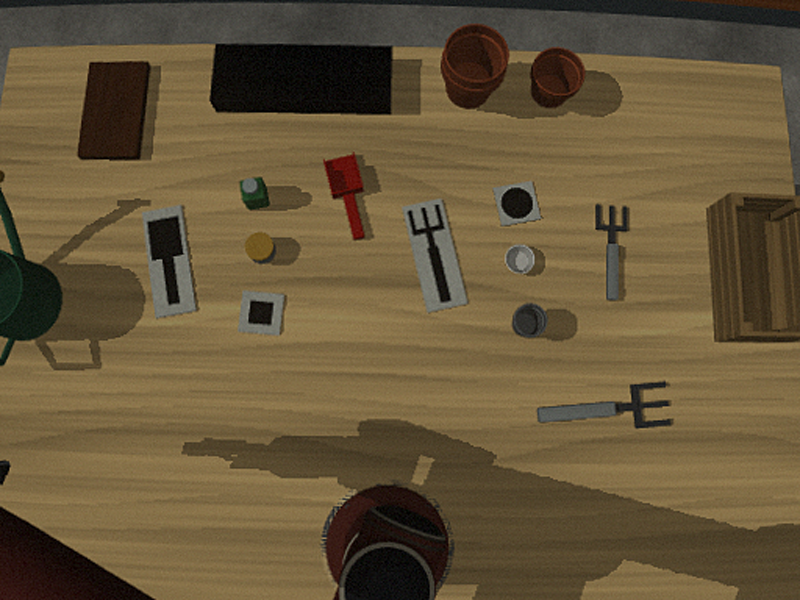

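View pics/scene0.png

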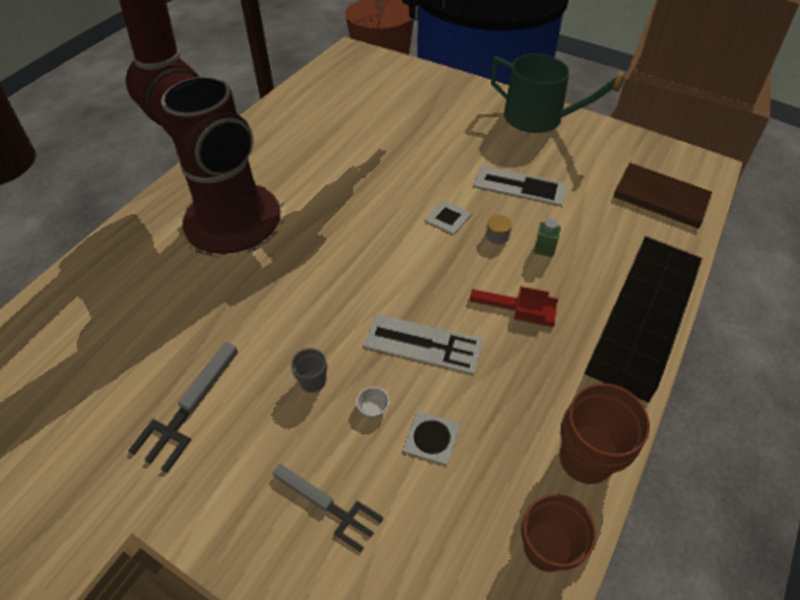

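The top view shows the scoop board at (170,262), tin (260,247), bottle (255,192), bottle board (262,312), scoop (350,200), fork board (436,255), pot board (517,203), dish (519,260) and pot (529,321). The small fork is at (612,253); the larger fork lies crosswise at (605,405). I'll take enlarged crops for exact pixels.

```bash
cat > h.py <<'E'
import numpy as np, cv2
from scipy.spatial.transform import Rotation as R
from station import ctrl
def p2w(d,pts,h):
    f=192/np.tan(np.radians(d["fovy"])/2)
    K=np.array([[f,0,d["cx"]],[0,f,d["cy"]],[0,0,1.]])
    u=cv2.undistortPoints(np.float64(pts).reshape(-1,1,2),K,np.array([d["k1"],0,0,0.]))[:,0]
    r=R.from_rotvec(d["attitude"]).apply(np.c_[u[:,0],-u[:,1],-np.ones(len(u))])
    h=np.broadcast_to(h,(len(u),))
    return d["xyz"]+r*((h-d["xyz"][2])/r[:,2])[:,None]
def crop(im,x0,y0,w,h,s,name):
    cv2.imwrite(name,cv2.resize(im[y0:y0+h,x0:x0+w],None,fx=s,fy=s,interpolation=cv2.INTER_CUBIC))
def rel(x,y,z,yaw,o=None):
    """offset (mm) in tool axes and rotvec to bring the TCP (pointing down) to x,y,z; tool y axis along world angle yaw"""
    o=o or ctrl.get_obs(); T=R.from_rotvec(o["tool_rot"])
    zc=np.array([0,0,-1.]); best=None
    for k in(0,np.pi):
        yc=np.array([np.cos(yaw+k),np.sin(yaw+k),0]); G=R.from_matrix(np.c_[np.cross(yc,zc),yc,zc])
        v=(T.inv()*G).as_rotvec()
        if best is None or np.linalg.norm(v)<np.linalg.norm(best): best=v
    return np.round(T.inv().apply(np.array([x,y,z])-o["tool_pos"])*1000,1), best.round(3)
E
python3 - <<'E'
from h import *
im=cv2.imread("pics/topraw.png")
crop(im,85,90,160,130,5,"x.png")
a=cv2.convertScaleAbs(im,alpha=1.5)
crop(a,85,92,160,120,5,"pics/c1.png"); crop(a,252,108,160,120,5,"pics/c2.png")
E
```

```text
(no output)
```

View pics/c1.png

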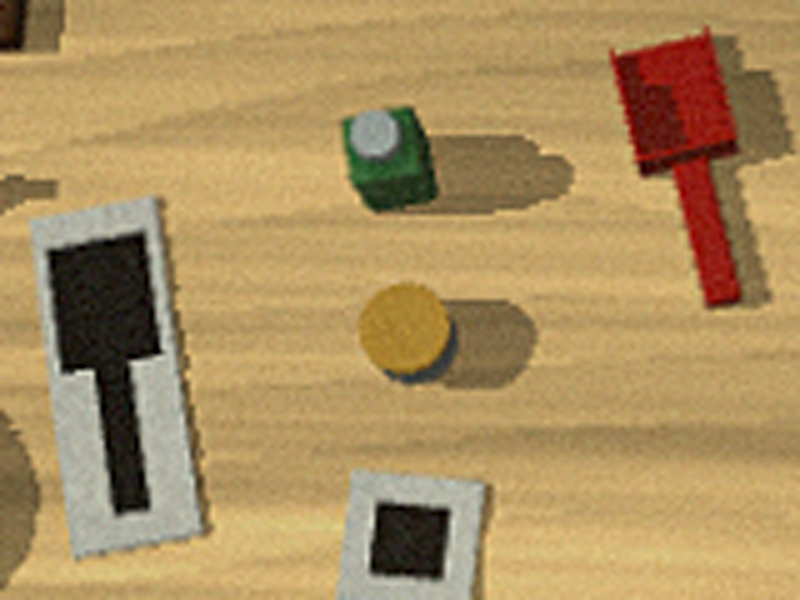

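View pics/c2.png

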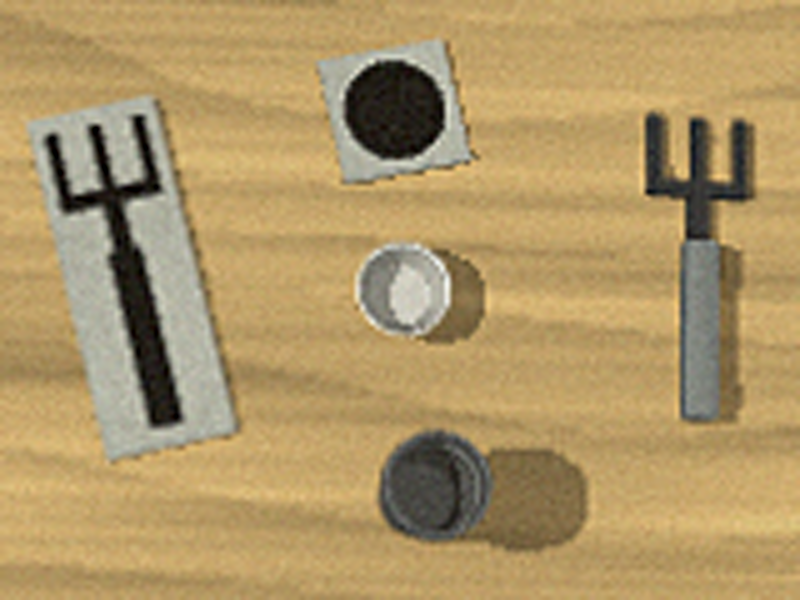

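The left crop shows the scoop board corners at (32,220), (157,198), (208,532) and (78,557). The cap is at (376,134), the tin lid at (405,328), the bottle square around (410,540), and the scoop handle runs from (724,303) to (691,162). The right crop shows the fork board corners at (28,124), (155,97), (240,432) and (112,460). The disc is at (394,109), the dish at (404,290), the pot rim at (436,485), and the fork handle runs from (700,420) to (700,240).

```bash
python3 - <<'E'
from h import *
d=ctrl.get_image("top")
def c1(p,h): return p2w(d,(np.float64(p)+.5)/5-.5+[85,92],h)*1000
def c2(p,h): return p2w(d,(np.float64(p)+.5)/5-.5+[252,108],h)*1000
def board(n,c,P):
    w=c(P,.004)[:,:2]; m=w.mean(0); a=(w[0]+w[1]-w[2]-w[3])/2; L=np.linalg.norm(a); u=a/L
    print(n,"mid",m.round(),"len",L.round(),"wid",np.linalg.norm((w[0]+w[3]-w[1]-w[2])/2).round(),"yaw",np.arctan2(u[1],u[0]).round(3),"grip",(m-38*u).round(1))
def tool(n,c,rear,front,h,half):
    w=c([rear,front],h)[:,:2]; a=w[1]-w[0]; L=np.linalg.norm(a);u=a/L
    print(n,"L",L.round(),"yaw",np.arctan2(u[1],u[0]).round(3),"org",(w[0]+half*u).round(1))
board("pad_scoop",c1,[(32,220),(157,198),(208,532),(78,557)])
board("pad_fork",c2,[(28,124),(155,97),(240,432),(112,460)])
board("pad_pot",c2,[(318,62),(443,40),(471,159),(344,184)])
board("sq",c1,[(373,502),(450,507),(445,578),(370,571)])
tool("scoop",c1,(724,303),(691,162),.016,45)
tool("fork",c2,(700,420),(700,240),.016,53)
print("disc",c2([(394,109)],.004),"dish",c2([(404,290)],.022),"pot",c2([(436,485)],.06),"tin",c1([(405,328)],.038),"cap",c1([(376,134)],.076))
b=c1([(344,120),(414,108)],.056);print("bottle far edge",b, c1([(376,210),(436,198)],0))
w=c2([(381,485),(491,485)],.06);print("rim dia",np.linalg.norm(w[0]-w[1]))
E
```

```text
pad_scoop mid [502. 414.] len 203.0 wid 76.0 yaw 0.221 grip [464.9 405.9]
pad_fork mid [523. -78.] len 204.0 wid 76.0 yaw 0.25 grip [485.8 -87.5]
pad_pot mid [ 626. -231.] len 75.0 wid 77.0 yaw 0.199 grip [ 588.6 -238.6]
sq mid [409. 238.] len 40.0 wid 44.0 yaw -0.006 grip [371.  238.7]
scoop L 87.0 yaw 0.252 org [591.3  74.2]
fork L 106.0 yaw -0.038 org [ 495.8 -406. ]
disc [[ 627.00487883 -231.04068214    4.        ]] dish [[ 513.60973413 -231.79639839   22.        ]] pot [[ 396.23392875 -240.78887032   60.        ]] tin [[524.0198524  240.91677816  38.        ]] cap [[625.12524715 256.07386523  76.        ]]
bottle far edge [[639.94789562 279.16743894  56.        ]
 [647.6624388  239.74597314  56.        ]] [[604.16846686 269.61342989   0.        ]
 [612.07881443 234.63204858   0.        ]]
rim dia 60.69068147025104
```

```bash
python3 - <<'E'
from h import *
print(rel(.626,.256,.18,np.pi/2+.2))
d=ctrl.get_image("top")
w=p2w(d,np.float64([(244,291),(285,295),(281,334),(239,331)])*.64,.004)[:,:2]*1000
print(w.mean(0),[np.arctan2(*(e[::-1])).round(3) for e in (w[0]-w[3],w[1]-w[2],w[0]-w[1],w[3]-w[2])])
E
```

```text
(array([-549.3, -229.8,   50.6]), array([-0.002, -0.001, -0.435]))
[407.33529455 234.58350148] [np.float64(-0.069), np.float64(-0.056), np.float64(1.493), np.float64(1.522)]
```

```bash
python3 -m handwheel '[{"gripper":-1,"offset":[-60,-25,5],"rotation":[0,0,-0.06]},{"gripper":-1,"offset":[-120,-50,10],"rotation":[0,0,-0.12]},{"gripper":-1,"offset":[-180,-75,15],"rotation":[0,0,-0.18]},{"gripper":-1,"offset":[-235,-98,20],"rotation":[0,0,-0.24]},{"gripper":-1,"offset":[-290,-122,25],"rotation":[0,0,-0.3]},{"gripper":-1,"offset":[-345,-145,30],"rotation":[0,0,-0.36]},{"gripper":-1,"offset":[-400,-168,40],"rotation":[0,0,-0.435]},{"gripper":-1,"offset":[-455,-190,50],"rotation":[0,0,-0.435]}]' 40; python3 -c "
from h import *
print(rel(.626,.256,.18,np.pi/2+.2),rel(.626,.256,.018,np.pi/2+.2))"
```

```text
t: 1.2
tool_pos: [0.5451, 0.3157, 0.181]
tool_rot: [-0.314, 3.126, 0.0]
contact_force: [0.5, -0.3, -0.4]
opening: 0.0855
grip_force: 0.0
(array([-67.4, -74.6,   1. ]), array([0., 0., 0.])) (array([-67.3, -74.7, 163. ]), array([0., 0., 0.]))
```

```bash
python3 -m handwheel '[{"gripper":-1,"offset":[-34,-37,0],"rotation":[0,0,0]},{"gripper":-1,"offset":[-67,-75,0],"rotation":[0,0,0]},{"gripper":-1,"offset":[-67,-75,20],"rotation":[0,0,0]},{"gripper":-1,"offset":[-67,-75,60],"rotation":[0,0,0]},{"gripper":-1,"offset":[-67,-75,100],"rotation":[0,0,0]},{"gripper":-1,"offset":[-67,-75,140],"rotation":[0,0,0]},{"gripper":-1,"offset":[-67,-75,160],"rotation":[0,0,0]},{"gripper":-1,"offset":[-67,-75,163],"rotation":[0,0,0]}]' 40
python3 -m handwheel '[{"gripper":0.2,"offset":[0,0,0],"rotation":[0,0,0]},{"gripper":0.6,"offset":[0,0,0],"rotation":[0,0,0]},{"gripper":1,"offset":[0,0,0],"rotation":[0,0,0]},{"gripper":1,"offset":[0,0,0],"rotation":[0,0,0]},{"gripper":1,"offset":[0,0,0],"rotation":[0,0,0]},{"gripper":1,"offset":[0,0,0],"rotation":[0,0,0]},{"gripper":1,"offset":[0,0,0],"rotation":[0,0,0]},{"gripper":1,"offset":[0,0,0],"rotation":[0,0,0]}]' 40
python3 -c "
from h import *
o=ctrl.get_obs();a=np.pi/2-.065
print(o['q'].round(2),rel(.408,.237,.13,a),rel(.408,.237,.024,a))"
```

```text
t: 2.2
tool_pos: [0.6226, 0.2571, 0.0163]
tool_rot: [0.315, -3.122, 0.001]
contact_force: [0.5, -1.1, 0.8]
opening: 0.0852
grip_force: 0.0
t: 3.2
tool_pos: [0.6258, 0.2575, 0.0206]
tool_rot: [-0.314, 3.122, 0.001]
contact_force: [-0.6, 0.1, 5.5]
opening: 0.0415
grip_force: 41.9
[ 0.28  0.37  1.62  0.    1.15 -1.49] (array([ 217.2,   23.3, -110.2]), array([0.001, 0.003, 0.265])) (array([217.5,  23.3,  -4.2]), array([0.001, 0.003, 0.265]))
```

```bash
python3 -m handwheel '[{"gripper":1,"offset":[0,0,-40],"rotation":[0,0,0]},{"gripper":1,"offset":[0,0,-100],"rotation":[0,0,0]},{"gripper":1,"offset":[40,5,-110],"rotation":[0,0,0.06]},{"gripper":1,"offset":[90,10,-110],"rotation":[0,0,0.13]},{"gripper":1,"offset":[140,15,-110],"rotation":[0,0,0.2]},{"gripper":1,"offset":[185,20,-110],"rotation":[0,0,0.265]},{"gripper":1,"offset":[217,23,-110],"rotation":[0,0,0.265]},{"gripper":1,"offset":[217,23,-110],"rotation":[0,0,0.265]}]'
python3 -c "
from h import *
a=np.pi/2-.065
print(rel(.408,.237,.13,a),rel(.408,.237,.023,a))"
```

```text
t: 4.2
tool_pos: [0.4049, 0.2361, 0.1274]
tool_rot: [-0.1, -3.139, 0.001]
contact_force: [1.0, -1.7, -1.1]
opening: 0.041
grip_force: 41.4
(array([-3. ,  1.1, -2.6]), array([-0.   , -0.001,  0.001])) (array([ -3.2,   1.1, 104.4]), array([-0.   , -0.001,  0.001]))
```

```bash
python3 -m handwheel '[{"gripper":1,"offset":[-1,0,40],"rotation":[0,0,0]},{"gripper":1,"offset":[-1,0,80],"rotation":[0,0,0]},{"gripper":1,"offset":[-1,0,95],"rotation":[0,0,0]},{"gripper":1,"offset":[-1,0,102],"rotation":[0,0,0]},{"gripper":1,"offset":[-1,0,105],"rotation":[0,0,0]},{"gripper":1,"offset":[-1,0,105],"rotation":[0,0,0]},{"gripper":1,"offset":[-1,0,105],"rotation":[0,0,0]},{"gripper":1,"offset":[-1,0,105],"rotation":[0,0,0]}]'
python3 -c "
from h import *
d=ctrl.get_image('wrist');cv2.imwrite('pics/w1.png',d['image'][:,:,::-1])
ps=[ctrl.get_obs()['tool_pos'].round(4)]
for i in range(4): ctrl.get_image('wrist'); ps.append(ctrl.get_obs()['tool_pos'].round(4))
print(ps)"
```

```text
t: 5.2
tool_pos: [0.4092, 0.2368, 0.0245]
tool_rot: [0.102, 3.137, 0.002]
contact_force: [0.4, 0.4, 2.3]
opening: 0.0417
grip_force: 41.7
[array([0.4091, 0.2368, 0.0245]), array([0.4091, 0.2368, 0.0245]), array([0.4091, 0.2368, 0.0245]), array([0.4091, 0.2368, 0.0245]), array([0.4091, 0.2368, 0.0245])]
```

View pics/w1.png

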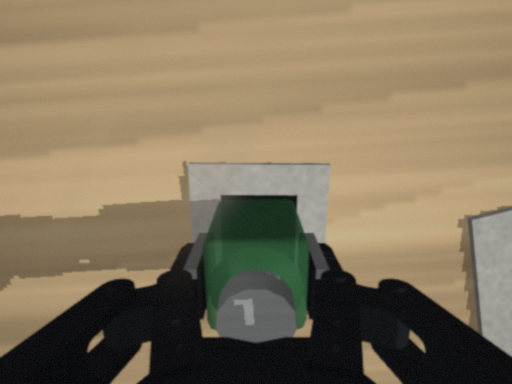

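```bash
python3 -m handwheel '[{"gripper":0.2,"offset":[0,0,0],"rotation":[0,0,0]},{"gripper":-0.4,"offset":[0,0,0],"rotation":[0,0,0]},{"gripper":-1,"offset":[0,0,0],"rotation":[0,0,0]},{"gripper":-1,"offset":[0,0,0],"rotation":[0,0,0]},{"gripper":-1,"offset":[0,0,-20],"rotation":[0,0,0]},{"gripper":-1,"offset":[0,0,-60],"rotation":[0,0,0]},{"gripper":-1,"offset":[0,0,-110],"rotation":[0,0,0]},{"gripper":-1,"offset":[0,0,-150],"rotation":[0,0,0]}]'
python3 -c "
from h import *
print(rel(.396,-.241,.17,np.pi/2))"
```

```text
t: 6.45
tool_pos: [0.4081, 0.2364, 0.1751]
tool_rot: [0.102, 3.139, 0.001]
contact_force: [0.4, 0.5, 0.2]
opening: 0.0851
grip_force: 0.0
(array([ -18.8, -477.2,    4.9]), array([ 0.   ,  0.001, -0.065]))
```

```bash
python3 -m handwheel '[{"gripper":-1,"offset":[-5,-60,0],"rotation":[0,0,-0.065]},{"gripper":-1,"offset":[-10,-120,0],"rotation":[0,0,-0.065]},{"gripper":-1,"offset":[-15,-180,0],"rotation":[0,0,-0.065]},{"gripper":-1,"offset":[-19,-240,0],"rotation":[0,0,-0.065]},{"gripper":-1,"offset":[-19,-300,0],"rotation":[0,0,-0.065]},{"gripper":-1,"offset":[-19,-360,0],"rotation":[0,0,-0.065]},{"gripper":-1,"offset":[-19,-420,0],"rotation":[0,0,-0.065]},{"gripper":-1,"offset":[-19,-477,0],"rotation":[0,0,-0.065]}]'
python3 -c "
from h import *
print(rel(.396,-.241,.17,np.pi/2),rel(.396,-.241,.032,np.pi/2))"
```

```text
t: 7.45
tool_pos: [0.3955, -0.2429, 0.1732]
tool_rot: [0.001, 3.141, 0.0]
contact_force: [1.1, 1.0, -0.4]
opening: 0.0853
grip_force: 0.0
(array([-0.5,  1.9,  3.2]), array([ 0.   ,  0.   , -0.001])) (array([ -0.5,   1.9, 141.2]), array([ 0.   ,  0.   , -0.001]))
```

```bash
python3 -m handwheel '[{"gripper":-1,"offset":[0,1,40],"rotation":[0,0,0]},{"gripper":-1,"offset":[0,1,80],"rotation":[0,0,0]},{"gripper":-1,"offset":[0,1,120],"rotation":[0,0,0]},{"gripper":-1,"offset":[0,1,140],"rotation":[0,0,0]},{"gripper":-0.5,"offset":[0,1,140],"rotation":[0,0,0]},{"gripper":1,"offset":[0,1,140],"rotation":[0,0,0]},{"gripper":1,"offset":[0,1,140],"rotation":[0,0,0]},{"gripper":1,"offset":[0,1,140],"rotation":[0,0,0]}]' 30
python3 -m handwheel '[{"gripper":1,"offset":[0,0,0],"rotation":[0,0,0]},{"gripper":1,"offset":[0,0,0],"rotation":[0,0,0]},{"gripper":1,"offset":[0,0,-5],"rotation":[0,0,0]},{"gripper":1,"offset":[0,0,-30],"rotation":[0,0,0]},{"gripper":1,"offset":[0,0,-70],"rotation":[0,0,0]},{"gripper":1,"offset":[0,0,-120],"rotation":[0,0,0]},{"gripper":1,"offset":[0,0,-120],"rotation":[0,0,0]},{"gripper":1,"offset":[0,0,-120],"rotation":[0,0,0]}]'
python3 -c "
from h import *
d=ctrl.get_image('wrist');cv2.imwrite('pics/w2.png',d['image'][:,:,::-1])
print(rel(.627,-.231,.15,np.pi/2))"
```

```text
t: 8.45
tool_pos: [0.3966, -0.2403, 0.0342]
tool_rot: [-0.0, 3.14, -0.002]
contact_force: [0.5, 0.2, -0.5]
opening: 0.0571
grip_force: 32.0
t: 9.45
tool_pos: [0.3958, -0.2396, 0.1528]
tool_rot: [0.0, -3.141, -0.001]
contact_force: [-0.6, -0.3, -0.9]
opening: 0.0572
grip_force: 32.3
(array([-231.7,    8.2,    1.3]), array([ 0.002, -0.002,  0.   ]))
```

View pics/w2.png

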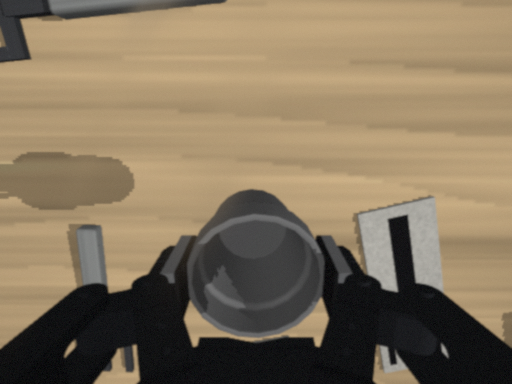

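The wrist picture shows the pot upright in the grip, with its rim spanning (188..323, 215..333). I'll work out its centre relative to the TCP.

```bash
python3 - <<'E'
from h import *
d=ctrl.get_image('wrist'); o=ctrl.get_obs()
w=p2w(d,[(188,274),(323,270),(254,215),(257,333)],.179)*1000
print(w.round(1),w[:2].mean(0).round(1),w[2:].mean(0).round(1),o['tool_pos'])
E
```

```text
[[ 392.8 -267.1  179. ]
 [ 390.9 -210.5  179. ]
 [ 366.4 -239.4  179. ]
 [ 422.6 -238.1  179. ]] [ 391.8 -238.8  179. ] [ 394.5 -238.8  179. ] [ 0.39513893 -0.23906548  0.15137043]
```

```bash
python3 -m handwheel '[{"gripper":1,"offset":[-40,2,0],"rotation":[0,0,0]},{"gripper":1,"offset":[-90,4,0],"rotation":[0,0,0]},{"gripper":1,"offset":[-140,6,0],"rotation":[0,0,0]},{"gripper":1,"offset":[-190,8,0],"rotation":[0,0,0]},{"gripper":1,"offset":[-220,8,0],"rotation":[0,0,0]},{"gripper":1,"offset":[-231,8,0],"rotation":[0,0,0]},{"gripper":1,"offset":[-231,8,0],"rotation":[0,0,0]},{"gripper":1,"offset":[-231,8,0],"rotation":[0,0,0]}]'
python3 -c "
from h import *
print(rel(.627,-.231,.15,np.pi/2))"
```

```text
t: 10.55
tool_pos: [0.6259, -0.2319, 0.1527]
tool_rot: [-0.001, -3.14, -0.001]
contact_force: [0.3, 0.1, -1.2]
opening: 0.0571
grip_force: 32.3
(array([-1.1,  0.9,  2.7]), array([ 0.   , -0.001, -0.   ]))
```

```bash
python3 -m handwheel '[{"gripper":1,"offset":[-2,0,40],"rotation":[0,0,0]},{"gripper":1,"offset":[-2,0,80],"rotation":[0,0,0]},{"gripper":1,"offset":[-2,0,105],"rotation":[0,0,0]},{"gripper":1,"offset":[-2,0,113],"rotation":[0,0,0]},{"gripper":1,"offset":[-2,0,116],"rotation":[0,0,0]},{"gripper":1,"offset":[-2,0,116],"rotation":[0,0,0]},{"gripper":1,"offset":[-2,0,116],"rotation":[0,0,0]},{"gripper":1,"offset":[-2,0,116],"rotation":[0,0,0]}]'
python3 -m handwheel '[{"gripper":0,"offset":[0,0,0],"rotation":[0,0,0]},{"gripper":-0.5,"offset":[0,0,0],"rotation":[0,0,0]},{"gripper":-1,"offset":[0,0,0],"rotation":[0,0,0]},{"gripper":-1,"offset":[0,0,0],"rotation":[0,0,0]},{"gripper":-1,"offset":[0,0,-20],"rotation":[0,0,0]},{"gripper":-1,"offset":[0,0,-60],"rotation":[0,0,0]},{"gripper":-1,"offset":[0,0,-110],"rotation":[0,0,0]},{"gripper":-1,"offset":[0,0,-120],"rotation":[0,0,0]}]'
python3 -c "
from h import *
print(rel(.496,-.406,.15,np.pi/2-.04))"
```

```text
t: 11.55
tool_pos: [0.6296, -0.232, 0.0382]
tool_rot: [-0.0, 3.14, -0.001]
contact_force: [-0.2, 0.2, -0.8]
opening: 0.0571
grip_force: 32.2
t: 12.55
tool_pos: [0.632, -0.2332, 0.1647]
tool_rot: [-0.0, 3.132, -0.007]
contact_force: [1.5, -0.1, -0.4]
opening: 0.0855
grip_force: 0.0
(array([ 136.2, -172.7,   14.2]), array([-0.005,  0.01 ,  0.04 ]))
```

```bash
python3 -m handwheel '[{"gripper":-1,"offset":[35,-45,0],"rotation":[0,0,0.04]},{"gripper":-1,"offset":[70,-90,0],"rotation":[0,0,0.04]},{"gripper":-1,"offset":[105,-135,0],"rotation":[0,0,0.04]},{"gripper":-1,"offset":[132,-172,0],"rotation":[0,0,0.04]},{"gripper":-1,"offset":[132,-172,0],"rotation":[0,0,0.04]},{"gripper":-1,"offset":[132,-172,0],"rotation":[0,0,0.04]},{"gripper":-1,"offset":[132,-172,0],"rotation":[0,0,0.04]},{"gripper":-1,"offset":[132,-172,0],"rotation":[0,0,0.04]}]'
python3 -c "
from h import *
print(rel(.496,-.406,.005,np.pi/2-.04))
for n in('top','wrist'):
  d=ctrl.get_image(n);cv2.imwrite('pics/%s3.png'%n,d['image'][:,:,::-1])
a=cv2.imread('pics/top3.png');b=cv2.imread('pics/wrist3.png')
cv2.imwrite('pics/m3.png',np.hstack([cv2.resize(a[70:270,120:380],(390,300)),cv2.resize(b,(400,300))]))"
```

```text
t: 13.55
tool_pos: [0.4978, -0.4029, 0.1573]
tool_rot: [-0.06, -3.141, -0.0]
contact_force: [0.4, -1.5, 0.3]
opening: 0.0853
grip_force: 0.0
(array([  1.7,  -3.2, 152.3]), array([ 0.   , -0.   ,  0.002]))
```

View pics/m3.png

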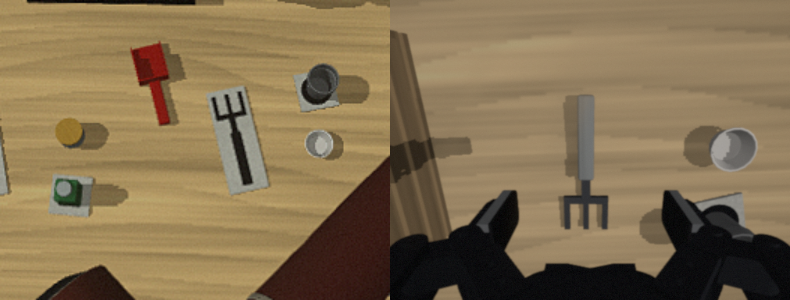

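```bash
python3 -m handwheel '[{"gripper":-1,"offset":[1,-2,50],"rotation":[0,0,0]},{"gripper":-1,"offset":[1,-2,100],"rotation":[0,0,0]},{"gripper":-0.3,"offset":[1,-2,135],"rotation":[0,0,0]},{"gripper":0,"offset":[1,-2,147],"rotation":[0,0,0]},{"gripper":0,"offset":[1,-2,151],"rotation":[0,0,0]},{"gripper":0,"offset":[1,-2,151],"rotation":[0,0,0]},{"gripper":1,"offset":[1,-2,151],"rotation":[0,0,0]},{"gripper":1,"offset":[1,-2,151],"rotation":[0,0,0]}]' 70
python3 -m handwheel '[{"gripper":1,"offset":[0,0,0],"rotation":[0,0,0]},{"gripper":1,"offset":[0,0,0],"rotation":[0,0,0]},{"gripper":1,"offset":[0,0,0],"rotation":[0,0,0]},{"gripper":1,"offset":[0,0,-5],"rotation":[0,0,0]},{"gripper":1,"offset":[0,0,-30],"rotation":[0,0,0]},{"gripper":1,"offset":[0,0,-80],"rotation":[0,0,0]},{"gripper":1,"offset":[0,0,-130],"rotation":[0,0,0]},{"gripper":1,"offset":[0,0,-130],"rotation":[0,0,0]}]'
python3 -c "
from h import *
d=ctrl.get_image('wrist');cv2.imwrite('pics/w4.png',d['image'][:,:,::-1])
print(rel(.486,-.088,.13,np.pi/2+.25))"
```

```text
t: 14.65
tool_pos: [0.4971, -0.4071, 0.0086]
tool_rot: [0.063, 3.139, -0.004]
contact_force: [-0.9, 0.2, 5.3]
opening: 0.0178
grip_force: 69.3
t: 15.65
tool_pos: [0.4984, -0.4081, 0.1425]
tool_rot: [0.062, 3.134, -0.011]
contact_force: [-0.0, -0.5, -0.7]
opening: 0.0176
grip_force: 68.7
(array([ 23.7, 318.1,   7.9]), array([-0.004,  0.003, -0.29 ]))
```

View pics/w4.png

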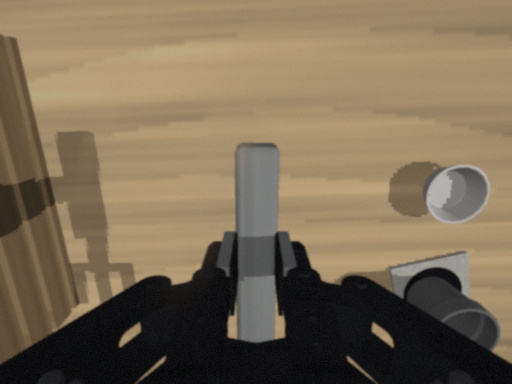

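The fork is held square across the handle, handle end up at (257,145), and the dish and pot are undisturbed.

```bash
python3 -m handwheel '[{"gripper":1,"offset":[3,40,0],"rotation":[0,0,-0.05]},{"gripper":1,"offset":[7,95,0],"rotation":[0,0,-0.1]},{"gripper":1,"offset":[11,150,0],"rotation":[0,0,-0.15]},{"gripper":1,"offset":[15,205,0],"rotation":[0,0,-0.2]},{"gripper":1,"offset":[19,255,0],"rotation":[0,0,-0.25]},{"gripper":1,"offset":[22,295,0],"rotation":[0,0,-0.29]},{"gripper":1,"offset":[24,318,0],"rotation":[0,0,-0.29]},{"gripper":1,"offset":[24,318,0],"rotation":[0,0,-0.29]}]'
python3 -m handwheel '[{"gripper":1,"offset":[0,0,0],"rotation":[0,0,0]},{"gripper":1,"offset":[0,0,30],"rotation":[0,0,0]},{"gripper":1,"offset":[0,0,70],"rotation":[0,0,0]},{"gripper":1,"offset":[0,0,100],"rotation":[0,0,0]},{"gripper":1,"offset":[0,0,105],"rotation":[0,0,0]},{"gripper":1,"offset":[0,0,105],"rotation":[0,0,0]},{"gripper":1,"offset":[0,0,105],"rotation":[0,0,0]},{"gripper":1,"offset":[0,0,105],"rotation":[0,0,0]}]'
python3 -c "
from h import *
d=ctrl.get_image('wrist');cv2.imwrite('pics/w5.png',d['image'][:,:,::-1])
print(rel(.486,-.088,.01,np.pi/2+.25))"
```

```text
t: 16.7
tool_pos: [0.483, -0.0854, 0.1337]
tool_rot: [0.396, -3.112, -0.003]
contact_force: [-0.2, -0.7, -1.3]
opening: 0.0173
grip_force: 68.8
t: 17.7
tool_pos: [0.4858, -0.0875, 0.0328]
tool_rot: [-0.392, 3.115, -0.002]
contact_force: [-0.8, -0.3, -1.5]
opening: 0.0177
grip_force: 68.8
(array([-0.2, -0.6, 22.5]), array([-0.001,  0.002,  0.   ]))
```

View pics/w5.png

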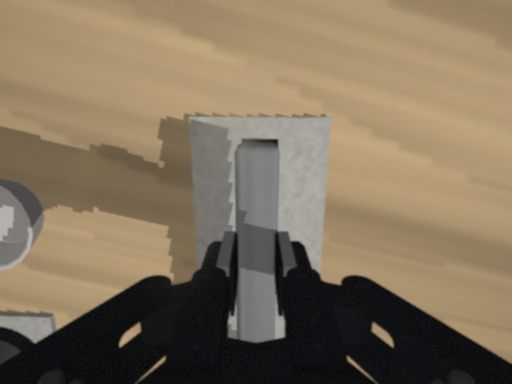

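The fork sits centred and parallel over its silhouette: handle end at (258,143), silhouette edge just beyond it. I'll lower the remaining 21 mm, release, and go up.

```bash
python3 -m handwheel '[{"gripper":1,"offset":[0,0,12],"rotation":[0,0,0]},{"gripper":1,"offset":[0,0,19],"rotation":[0,0,0]},{"gripper":1,"offset":[0,0,21],"rotation":[0,0,0]},{"gripper":1,"offset":[0,0,21],"rotation":[0,0,0]},{"gripper":0.5,"offset":[0,0,21],"rotation":[0,0,0]},{"gripper":0,"offset":[0,0,20],"rotation":[0,0,0]},{"gripper":0,"offset":[0,0,20],"rotation":[0,0,0]},{"gripper":0,"offset":[0,0,20],"rotation":[0,0,0]}]'
python3 -m handwheel '[{"gripper":0,"offset":[0,0,-20],"rotation":[0,0,0]},{"gripper":0,"offset":[0,0,-70],"rotation":[0,0,0]},{"gripper":-0.5,"offset":[0,0,-120],"rotation":[0,0,0]},{"gripper":-1,"offset":[0,0,-130],"rotation":[0,0,0]},{"gripper":-1,"offset":[0,0,-130],"rotation":[0,0,0]},{"gripper":-1,"offset":[0,0,-130],"rotation":[0,0,0]},{"gripper":-1,"offset":[0,0,-130],"rotation":[0,0,0]},{"gripper":-1,"offset":[0,0,-130],"rotation":[0,0,0]}]'
python3 -c "
from h import *
print(rel(.591,.074,.14,np.pi/2+.25))"
```

```text
t: 18.75
tool_pos: [0.4846, -0.0871, 0.011]
tool_rot: [0.392, -3.117, -0.0]
contact_force: [0.5, 0.4, 0.3]
opening: 0.043
grip_force: 0.0
t: 19.75
tool_pos: [0.4841, -0.0869, 0.1401]
tool_rot: [0.392, -3.115, -0.002]
contact_force: [0.6, 0.3, 0.7]
opening: 0.0851
grip_force: 0.0
(array([-1.434e+02,  1.295e+02, -1.000e-01]), array([ 0.001, -0.002,  0.   ]))
```

```bash
python3 -m handwheel '[{"gripper":-1,"offset":[-40,36,0],"rotation":[0,0,0]},{"gripper":-1,"offset":[-80,72,0],"rotation":[0,0,0]},{"gripper":-1,"offset":[-120,108,0],"rotation":[0,0,0]},{"gripper":-0.4,"offset":[-143,129,0],"rotation":[0,0,0]},{"gripper":-0.4,"offset":[-143,129,0],"rotation":[0,0,0]},{"gripper":-0.4,"offset":[-143,129,40],"rotation":[0,0,0]},{"gripper":-0.4,"offset":[-143,129,80],"rotation":[0,0,0]},{"gripper":-0.4,"offset":[-143,129,90],"rotation":[0,0,0]}]'
python3 -c "
from h import *
d=ctrl.get_image('wrist');cv2.imwrite('pics/w6.png',d['image'][:,:,::-1])
print(rel(.591,.074,.005,np.pi/2+.25))"
```

```text
t: 20.75
tool_pos: [0.5882, 0.0724, 0.0477]
tool_rot: [0.39, -3.11, -0.001]
contact_force: [-0.3, -0.4, 0.5]
opening: 0.0598
grip_force: 0.0
(array([-2.7,  0.9, 43.1]), array([ 0.001, -0.006, -0.001]))
```

View pics/w6.png

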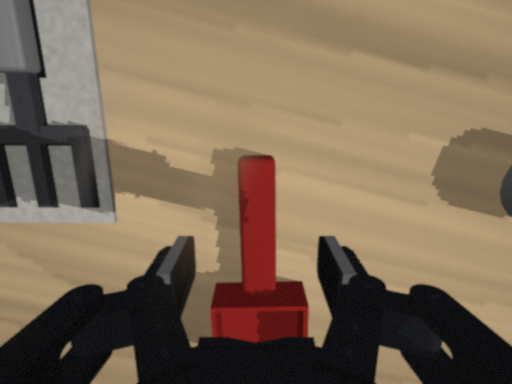

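```bash
python3 -m handwheel '[{"gripper":-0.4,"offset":[-2,1,25],"rotation":[0,0,0]},{"gripper":-0.2,"offset":[-2,1,40],"rotation":[0,0,0]},{"gripper":0,"offset":[-2,1,45],"rotation":[0,0,0]},{"gripper":0.1,"offset":[-2,1,45],"rotation":[0,0,0]},{"gripper":1,"offset":[-2,1,45],"rotation":[0,0,0]},{"gripper":1,"offset":[-2,1,45],"rotation":[0,0,0]},{"gripper":1,"offset":[-2,1,45],"rotation":[0,0,0]},{"gripper":1,"offset":[-2,1,45],"rotation":[0,0,0]}]' 60
python3 -m handwheel '[{"gripper":1,"offset":[0,0,0],"rotation":[0,0,0]},{"gripper":1,"offset":[0,0,0],"rotation":[0,0,0]},{"gripper":1,"offset":[0,0,-5],"rotation":[0,0,0]},{"gripper":1,"offset":[0,0,-30],"rotation":[0,0,0]},{"gripper":1,"offset":[0,0,-80],"rotation":[0,0,0]},{"gripper":1,"offset":[0,0,-130],"rotation":[0,0,0]},{"gripper":1,"offset":[0,0,-140],"rotation":[0,0,0]},{"gripper":1,"offset":[0,0,-140],"rotation":[0,0,0]}]'
python3 -c "
from h import *
print(rel(.465,.406,.145,np.pi/2+.221))"
```

```text
t: 21.8
tool_pos: [0.5941, 0.0748, 0.0077]
tool_rot: [-0.392, 3.115, -0.0]
contact_force: [-0.1, -0.2, 6.6]
opening: 0.0199
grip_force: 60.7
t: 22.8
tool_pos: [0.5929, 0.0748, 0.1462]
tool_rot: [-0.392, 3.117, -0.0]
contact_force: [-0.2, -0.1, -1.2]
opening: 0.0201
grip_force: 59.9
(array([ 41.9, 352.6,   1.2]), array([-0.   ,  0.   ,  0.029]))
```

```bash
python3 -m handwheel '[{"gripper":1,"offset":[5,40,0],"rotation":[0,0,0.03]},{"gripper":1,"offset":[11,95,0],"rotation":[0,0,0.03]},{"gripper":1,"offset":[18,150,0],"rotation":[0,0,0.03]},{"gripper":1,"offset":[24,205,0],"rotation":[0,0,0.03]},{"gripper":1,"offset":[31,260,0],"rotation":[0,0,0.03]},{"gripper":1,"offset":[37,312,0],"rotation":[0,0,0.03]},{"gripper":1,"offset":[42,345,0],"rotation":[0,0,0.03]},{"gripper":1,"offset":[42,353,0],"rotation":[0,0,0.03]}]'
python3 -m handwheel '[{"gripper":1,"offset":[0,0,0],"rotation":[0,0,0]},{"gripper":1,"offset":[0,0,30],"rotation":[0,0,0]},{"gripper":1,"offset":[0,0,70],"rotation":[0,0,0]},{"gripper":1,"offset":[0,0,105],"rotation":[0,0,0]},{"gripper":1,"offset":[0,0,115],"rotation":[0,0,0]},{"gripper":1,"offset":[0,0,115],"rotation":[0,0,0]},{"gripper":1,"offset":[0,0,115],"rotation":[0,0,0]},{"gripper":1,"offset":[0,0,115],"rotation":[0,0,0]}]'
python3 -c "
from h import *
d=ctrl.get_image('wrist');cv2.imwrite('pics/w7.png',d['image'][:,:,::-1])
print(rel(.465,.406,.01,np.pi/2+.221))"
```

```text
t: 23.8
tool_pos: [0.4624, 0.4069, 0.1428]
tool_rot: [0.349, -3.117, 0.004]
contact_force: [0.5, -0.3, -1.5]
opening: 0.02
grip_force: 60.0
t: 24.8
tool_pos: [0.4661, 0.407, 0.0333]
tool_rot: [-0.345, 3.12, 0.002]
contact_force: [0.0, 0.4, -0.3]
opening: 0.0198
grip_force: 59.9
(array([ 1.1, -0.7, 23. ]), array([ 0.001,  0.003, -0.001]))
```

View pics/w7.png

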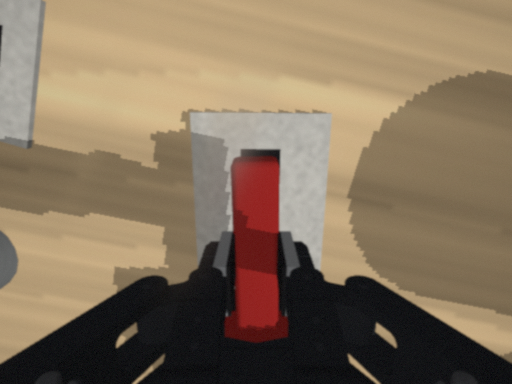

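The scoop is over its silhouette, with the handle end at (255,157) against the silhouette end at (260,150). That needs about 2 mm of shift to the right before lowering.

```bash
python3 -m handwheel '[{"gripper":1,"offset":[1,2,12],"rotation":[0,0,0]},{"gripper":1,"offset":[1,2,19],"rotation":[0,0,0]},{"gripper":1,"offset":[1,2,21],"rotation":[0,0,0]},{"gripper":1,"offset":[1,2,21],"rotation":[0,0,0]},{"gripper":0.5,"offset":[1,2,21],"rotation":[0,0,0]},{"gripper":0,"offset":[1,2,20],"rotation":[0,0,0]},{"gripper":0,"offset":[1,2,20],"rotation":[0,0,0]},{"gripper":0,"offset":[1,2,20],"rotation":[0,0,0]}]'
python3 -m handwheel '[{"gripper":0,"offset":[0,0,-20],"rotation":[0,0,0]},{"gripper":0,"offset":[0,0,-70],"rotation":[0,0,0]},{"gripper":-0.5,"offset":[0,0,-120],"rotation":[0,0,0]},{"gripper":-1,"offset":[0,0,-160],"rotation":[0,0,0]},{"gripper":-1,"offset":[40,10,-170],"rotation":[0,0,0]},{"gripper":-1,"offset":[90,20,-180],"rotation":[0,0,0]},{"gripper":-1,"offset":[140,30,-180],"rotation":[0,0,0]},{"gripper":-1,"offset":[190,40,-180],"rotation":[0,0,0]}]'
python3 - <<'E'
from h import *
d=ctrl.get_image('top');im=d['image'][:,:,::-1];cv2.imwrite('pics/top8.png',im)
im=cv2.convertScaleAbs(im,alpha=1.5)
a=im[115:220,85:193];b=im[110:215,255:355]
cv2.imwrite('pics/m8.png',np.hstack([cv2.resize(x,None,fx=3.8,fy=3.8,interpolation=cv2.INTER_CUBIC) for x in(a,b)]))
E
```

```text
t: 25.85
tool_pos: [0.4634, 0.4079, 0.0108]
tool_rot: [0.345, -3.122, 0.0]
contact_force: [0.3, 0.1, -0.2]
opening: 0.0424
grip_force: 0.0
t: 26.85
tool_pos: [0.2682, 0.4057, 0.1931]
tool_rot: [-0.344, 3.121, 0.003]
contact_force: [0.4, 1.2, -0.3]
opening: 0.0854
grip_force: 0.0
```

View pics/m8.png

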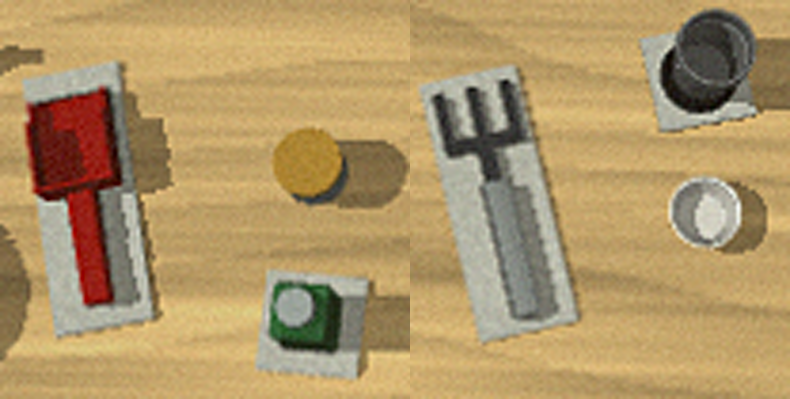

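The top view shows the scoop and fork along their silhouettes, the bottle and pot standing on their boards, and the tin and dish unmoved. I'll check with numbers: pot rim (715,48), cap (295,309), scoop handle (84,192) to (98,303), fork handle (497,182) to (525,316).

```bash
python3 - <<'E'
from h import *
d=ctrl.get_image('top')
f=lambda p,o,h:(p2w(d,(np.float64(p)+.5)/3.8-.5+o,h)*1000)[:,:2]
A=[85,115];B=[255,110]
print("pot",f([(305,48)],B,.064)-[627,-231],"cap",f([(295,309)],A,.08)-[408,237])
for n,c,o,g,half,yaw in(("scoop",[(98,303),(84,192)],A,[464.9,405.9],45,.221),("fork",[(115,316),(87,182)],B,[485.8,-87.5],53,.25)):
    w=f(c,o,.02);u=(w[1]-w[0])/np.linalg.norm(w[1]-w[0]);e=w[0]+half*u-g;c_,s=np.cos(yaw),np.sin(yaw)
    print(n,"along",e@[c_,s],"across",e@[-s,c_],"dyaw",np.arctan2(u[1],u[0])-yaw)
E
```

```text
pot [[ 2.09747064 -1.88613118]] cap [[-0.73648638 -1.12838682]]
scoop along -3.086702763569196 across -0.15395258228574155 dyaw -0.019798114974659192
fork along -0.8502813282105797 across 2.4054864150221533 dyaw -0.03974063038357495
```

All four are well within tolerance, so I'm handing in.

```bash
python3 -c "
from station import ctrl
print(ctrl.finish_job())"
```

```text
the job is handed in; nothing more can be done
None
```

The pot, bottle, fork and scoop are each on their boards, within about 3 mm and 0.04 rad in the final top view (the bottle's angle was only judged by eye); the dish and tin look unmoved, and the job is handed in, with no verdict returned.

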